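# Sort the bench leftovers into rack and trays

### The arm

A 7-joint arm with a two-finger parallel gripper is mounted at the origin on a cart in front of the work surface, level with it; the furniture and walls round the work are solid. World frame = base frame: x ahead of the robot, y to its left, z up, the work surface at z = 0. Lengths are in mm, angles in rad, forces in N, time in s.
With the tool pointing down it reaches from about 400 to 850 mm from the base axis. Payload 4.5 kg.
Tool frame: the origin (TCP) lies between the finger pads; the fingertips stand 8 mm ahead of it and the grasp point (between the pads) lies 11 mm behind it (ctrl.tcp_to_tips is the z of the fingertips in the tool frame, in mm); z points along the fingers, y is the line along which they close (so a half turn about z gives the same grasp; the last joint's range is limited). The gripper opens to 88 mm and grips with 3 to 60 N. Pads are 18 mm wide; open, the fingers measure 123 mm over their backs; the gripper's body (75 mm by 187 mm) begins 45 mm behind the grasp point.
Start: joints at [-1.28, 0.689, -0.195, 1.565, 0.157, 0.902, -0.215], TCP at [158.721, 604.536, 212.143] pointing down, gripper open.
Joint ranges: [-3.01, 3.01], [-0.46, 2.08], [-1.47, 1.51], [0.13, 2.56], [-1, 4.14], [0.04, 2.09], [-2.66, 2.66]. Speed limits (rad/s): [2.57, 2.57, 3.14, 3.14, 3.14, 3.14, 3.14].

### API

Orientations are given as a unit quaternion [x, y, z, w].
In Python, from workcell import ctrl, vision, workorder gives the robot as it stands.
- The arm moves only by the tool jog_arm, never from a script. Its argument "steps" is a list of rows, each a list of 4 numbers: the shift along the tool's x, y, z normalised to -1 to 1, where 1 is 0.05 m, then the turn about the tool's z normalised to -1 to 1, where 1 is 4 degrees. A call has 1 to 20 rows; each row shifts and turns the commanded pose from where the row before left it, along the tool's axes as they then stand; what a row does not reach is not made up. A row lasts 1/10 s, in which the tool goes at most 50 mm and 8.59 degrees, less where a joint would pass 70% of its speed; a pose out of reach is approached as far as the arm can. A call with a number of a shift or a turn outside -1 to 1 is refused whole. A call with a gripper value outside its range is refused whole. "claw" is the closure, from -1 (fully open) to 1 (shut), set as the call begins (left out, the last holds). The fingers move at their own pace and stop on an object; "squeeze" is the grip in N (left out, the last holds). Time passes only in rows, so rows that do not move let the fingers close. It gives the time, the measured TCP pose, the force, the opening and the grip force at its end, in the units of the state.
- ctrl.read_state(): the state, without advancing time (a new reading comes with each control period).
- vision.camera(name): name is "scene" or "top" or "wrist"; returns a dict with "frame" (400x640x3 uint8, red, green, blue), "z_map" (400x640 float32, mm along the optical axis (not along the pixel's ray), 0 where there is no reading), "intrinsics" (3x3 intrinsics, pixels), "D" ([k1, k2, p1, p2, k3] as OpenCV has them; the pictures are not rectified), "world_to_cam" (4x4, takes a point from world to camera coordinates); the wrist camera has in their place "tool_from_camera" (4x4, takes a point from camera to tool coordinates, whose origin is the TCP and whose axes are the flange's). Camera axes: x right, y down, z forward; pixel columns grow to the right and rows downward; lengths in mm; the calibration is good to about 2 mm. A picture is of the moment at which its call begins: read the wrist's pose just before it.
- workorder.close_job(): hands the job in; it is judged then, once.
Trained networks look in a picture, given as the dict that the camera call returned (one of the last four; its "shot" number tells which), for a name from the list of things; names that differ only in an ending like _2 or _b are one class to them, and where a whole thing is asked for, a point or a joint stands for the part that bears it (a point fixed in the world has none). Each returns a list of dicts, best first, with "score" (0 to 1); they miss things now and then, are a little off and sometimes report something else, mostly with a low value. They report only what shows in the picture. A call takes as long as a camera call.
- vision.masks_of(picture, query): "pixels" (400x640 bool, what is visible of it) and "xy" ([column, row] in pixels, amid what is visible of it).
- vision.tip_of(picture, query): "xy" ([column, row] in pixels: a listed point, or the origin of a listed thing).
The state is a dict: "clock": time; "q": joint angles; "qd": joint speeds; "joint_torque": joint torques, N m; "ee_pos": TCP position; "ee_rot": TCP orientation; "wrist_force": force on the tool from outside, world axes, zero at the start; "ft_torque": the same for the moment, N m; "gripper_width": opening from 0.0 (shut) to 1.0 (fully open); "gripper_force": force on a finger pad.
Only numpy, scipy, OpenCV 4.12 (cv2) and the standard library are available. Lean on these libraries where they do the work, as an engineer would, in place of code of your own. Each camera call takes 0.05 s, during which the arm holds its last target. There are 200 camera calls.

### The job

Five things were left in a row along the front of the desk, between you and the rack and trays: sort them away. The sample jar and the clear sample tub each stand upright in a well of their own in the white rack, the eraser and the binder clip each go into a compartment of their own in the blue stationery tray, and the tweezers lie flat in the bare metal instrument tray. Do not knock the soil beaker or the computer mouse out of place.

Things in the scene. Friction and masses are not known exactly. Their poses are not given: they have to be found in the camera images.
- sample_jar: Round sample jar with yellow content and a white ribbed screw cap, 55 mm tall, standing. Body 48 mm in diameter up to 42 mm, cap 52 mm in diameter from 42 to 55 mm. Origin: centre of the underside; z up. About 75 g. Grip round the cap or upper body.
- sample_tub: Clear round sample tub with a pale lid and a green tape band, 61 mm in diameter, 60 mm tall, standing. Origin: centre of the underside; z up. About 50 g. Its clear wall below the band is almost invisible, with a small grey disc seen inside, but it is solid to the grip over its whole height. The lid does not come off.
- eraser: Blue and white eraser lying flat, 23 mm wide (own x), 50 mm long (own y), 12 mm high. Origin: centre of the underside; z up.
- binder_clip: Black binder clip standing at the front of the desk (other small things far to the left are room clutter) with its two wire loops up. The black body is 24 mm deep (own x), 32 mm long (own y) and 17 mm high; with its loops, which offer nothing to grip, it is 41 mm high. Grip the body by its ends (fingers close along own y). Origin: centre of the underside; z up.
- tweezers: Pale steel tweezers lying on their side, 126 mm long (own y), 16 mm across (own x), 10 mm high; solid to the grip. Origin: centre of the underside; z up. Grip across the arms (fingers close along own x).
- sample_rack: White block, fixed, 110 mm (own x) by 180 mm (own y), 25 mm high, with two round wells 80 mm in diameter and 20 mm deep, centred at y = +44 mm and y = -44 mm from the middle; well floors (grey) 5 mm above the underside. Either well will do. With things in both wells there is more room for the fingers along own x than along own y. Origin: centre of the underside; z up.
- stationery_tray: Blue open tray, fixed, 110 mm (own x) by 180 mm (own y), 28 mm high, walls and floor 4 mm thick, with one divider across the middle, as high as the walls, giving two compartments 102 mm (own x) by 84 mm (own y), centred at y = +44 mm and y = -44 mm. Either compartment will do. Origin: centre of the underside; z up.
- instrument_tray: Bare metal open tray with a rolled rim, fixed, 110 mm (own x) by 180 mm (own y), 22 mm high with the rim, walls and floor 3 mm thick; inside 102 mm by 172 mm, one space, long side along own y: the tweezers fit only lengthwise. Origin: centre of the underside; z up.
- soil_beaker: Bystander: round clear beaker of brown soil with a yellow label and a pale lid, 118 mm across, 100 mm tall, standing to the left of the work. Origin: centre of the underside.
- mouse: Bystander: black computer mouse, 108 x 58 x 42 mm, to the right of the work. Origin: centre of the underside.

How it is judged (in metres and radians):
At the end, for the whole second after the job is handed in: Jar and tub upright (0.1 rad) on the floors of the rack's wells, one in each; eraser and binder clip inside the stationery tray, one per compartment; tweezers flat (0.12 rad) on the instrument tray's floor; all at rest; soil beaker and mouse within 30 mm of their starts (x of sample_jar in the frame of sample_rack between -0.025 and 0.025 m and y of sample_jar in the frame of sample_rack between -0.07 and 0.07 m and z of sample_jar in the frame of sample_rack between 0 and 0.009 m and x of sample_tub in the frame of sample_rack between -0.025 and 0.025 m and y of sample_tub in the frame of sample_rack between -0.07 and 0.07 m and z of sample_tub in the frame of sample_rack between 0 and 0.009 m and angle between each of sample_jar, sample_tub's own z axis and vertical below 0.1 rad and ((y of sample_jar in the frame of sample_rack above 0.01 m and y of sample_tub in the frame of sample_rack below -0.01 m) or (y of sample_jar in the frame of sample_rack below -0.01 m and y of sample_tub in the frame of sample_rack above 0.01 m)) and x of eraser in the frame of stationery_tray between -0.051 and 0.051 m and y of eraser in the frame of stationery_tray between -0.086 and 0.086 m and z of eraser in the frame of stationery_tray between 0 and 0.03 m and x of binder_clip in the frame of stationery_tray between -0.051 and 0.051 m and y of binder_clip in the frame of stationery_tray between -0.086 and 0.086 m and z of binder_clip in the frame of stationery_tray between 0 and 0.04 m and ((y of eraser in the frame of stationery_tray above 0.01 m and y of binder_clip in the frame of stationery_tray below -0.01 m) or (y of eraser in the frame of stationery_tray below -0.01 m and y of binder_clip in the frame of stationery_tray above 0.01 m)) and x of tweezers in the frame of instrument_tray between -0.05 and 0.05 m and y of tweezers in the frame of instrument_tray between -0.06 and 0.06 m and z of tweezers in the frame of instrument_tray between 0 and 0.018 m and angle between the z axis of tweezers and the z axis of instrument_tray, either way round below 0.12 rad and linear speed of each of sample_jar, sample_tub, eraser, binder_clip, tweezers below 0.02 m/s and angular speed of each of sample_jar, sample_tub, eraser, binder_clip, tweezers below 0.3 rad/s and distance of each of soil_beaker, mouse from where it was at the start of the episode below 0.03 m); the robot touches nothing.
It fails at once if the soil beaker or the mouse is knocked more than 30 mm out of place (distance of any of soil_beaker, mouse from where it was at the start of the episode above 0.03 m).
It fails at once if the soil beaker is tipped over (angle between soil_beaker's own z axis and vertical above 0.5 rad).
It also fails if it takes over 109 s, if anything falls off the work surface, if the arm or the gripper's body presses on something with over 40 N, if the wrist force passes 120 N, or if a joint passes its speed limit or range.

## Working session

There is one attempt and no reset: what is moved stays moved. The work goes in short steps, Python scripts to look and compute and a tool call to move; the robot and the scene stay as the last step left them, time stands still between calls to the robot, and variables do not carry over. Pictures are saved under pics/ and viewed, at most 14 in all, crops included, and the job is handed in when it is done.

Besides the shell and the picture viewer there is one more tool, called after "Call:" as a command line: name --pt "numbers of a row" for each row, then --argument value for the rest. jog_arm: Moves the arm, as the interface text tells. Scaled input: -1 to 1 covers 0.05 m each way for a shift and 4 degrees each way for a turn. Its arguments: {"type":"object","properties":{"steps":{"type":"array"},"claw":{"type":"number"},"squeeze":{"type":"number"}},"required":["steps"]}

```bash
ls; mkdir -p pics; cat > h.py <<'E'
import numpy as np, cv2
from workcell import ctrl, vision, workorder
from scipy.spatial.transform import Rotation as R
def c2w(p):
    if 'world_to_cam' in p: return np.linalg.inv(np.array(p['world_to_cam']))
    s=p['_s']; T=np.eye(4); T[:3,:3]=R.from_quat(s['ee_rot']).as_matrix(); T[:3,3]=s['ee_pos']
    return T@np.array(p['tool_from_camera'])
def cam(n):
    s=ctrl.read_state(); p=vision.camera(n); p['_s']=s; return p
def pts(p,mask=None):
    z=p['z_map']; m=z>0
    if mask is not None: m&=mask
    v,u=np.nonzero(m)
    n=cv2.undistortPoints(np.stack([u,v],1).astype(np.float64)[:,None],np.array(p['intrinsics'],float),np.array(p['D'],float))[:,0]
    d=z[v,u]; P=np.c_[n*d[:,None],d,np.ones(len(d))]
    return (P@c2w(p).T)[:,:3]
def ray(p,xy,z):
    n=cv2.undistortPoints(np.array([[xy]],float),np.array(p['intrinsics'],float),np.array(p['D'],float))[0,0]
    T=c2w(p); d=T[:3,:3]@np.array([*n,1]); o=T[:3,3]; return o+d*(z-o[2])/d[2]
def save(p,n): cv2.imwrite('pics/'+n,cv2.cvtColor(p['frame'],cv2.COLOR_RGB2BGR))
E
cat > a.py <<'E'
from h import *
s=ctrl.read_state();print(s['ee_pos'],R.from_quat(s['ee_rot']).as_matrix().round(3).tolist(),s['gripper_width'])
N="sample_jar sample_tub eraser binder_clip tweezers sample_rack stationery_tray instrument_tray soil_beaker mouse".split()
for c in ['top','scene']:
    p=cam(c);save(p,c+'0.png');print(c,c2w(p)[:3,3].round())
    for n in N:
        for k in vision.masks_of(p,n)[:2]:
            m=k['pixels']; P=pts(p,m)
            if len(P)<10: print(n,k['score'],k['xy'],'nodepth');continue
            zt=np.percentile(P[:,2],95); t=P[P[:,2]>zt-8]
            r=cv2.minAreaRect(P[:,:2].astype(np.float32))
            print(n,round(k['score'],2),np.round(k['xy']),'med',np.median(P,0).round(),'ztop',zt.round(),'rect',np.round(r[0]),np.round(r[1]),round(r[2],1),'topc',np.round((t.min(0)+t.max(0))/2), [np.round(ray(p,q['xy'],0)[:2]) .tolist() for q in vision.tip_of(p,n)[:1]])
E
python3 a.py
```

```text
pics
[158.60905886 603.84876687 211.30584441] [[-0.967, 0.254, -0.0], [0.254, 0.967, -0.002], [-0.0, -0.002, -1.0]] 1.0005555582084624
top [ 455.   64. 1356.]
sample_jar 0.49 [411. 226.] med [ 452. -265.   54.] ztop 58.0 rect [ 452. -274.] [70. 59.] 89.1 topc [ 452. -266.   57.] [[454.0, -271.0]]
sample_tub 0.81 [360. 228.] med [457. -98.  59.] ztop 63.0 rect [ 457. -102.] [72. 65.] 89.2 topc [458. -98.  62.] [[459.0, -103.0]]
binder_clip 0.44 [272. 221.] med [463. 163.  11.] ztop 22.0 rect [465. 164.] [20. 29.] 87.8 topc [465. 165.  25.] [[461.0, 173.0]]
sample_rack 0.65 [246. 177.] med [613. 254.  17.] ztop 28.0 rect [612. 259.] [112. 188.] 1.5 topc [612. 256.  27.] [[606.0, 261.0]]
stationery_tray 0.6 [246. 177.] med [613. 257.  16.] ztop 28.0 rect [615. 258.] [118. 186.] 2.6 topc [610. 256.  27.] [[624.0, 33.0]]
stationery_tray 0.57 [314. 173.] med [627.  35.   4.] ztop 28.0 rect [627.  32.] [119. 186.] 2.5 topc [624.  34.  27.] [[624.0, 33.0]]
instrument_tray 0.98 [385. 182.] med [ 603. -187.    3.] ztop 22.0 rect [ 602. -184.] [183. 109.] 89.3 topc [ 602. -184.   22.] [[599.0, 
[... 1090 characters left out ...]
 266.0]]
stationery_tray 0.61 [350. 212.] med [626.  33.  11.] ztop 30.0 rect [622.  35.] [116. 188.] 3.9 topc [622.  35.  29.] [[624.0, 50.0]]
instrument_tray 0.77 [381. 258.] med [ 602. -183.    6.] ztop 24.0 rect [ 603. -183.] [191. 124.] 86.5 topc [ 599. -184.   22.] [[603.0, -176.0]]
soil_beaker 0.63 [266. 138.] med [499. 446.  82.] ztop 103.0 rect [531. 563.] [301. 115.] 73.8 topc [506. 475. 101.] [[518.0, 484.0]]
soil_beaker 0.57 [379. 257.] med [ 602. -182.    6.] ztop 24.0 rect [ 607. -172.] [212. 132.] 88.6 topc [ 599. -183.   24.] [[518.0, 484.0]]
mouse 0.91 [373. 319.] med [ 468. -379.   30.] ztop 43.0 rect [ 478. -363.] [ 68. 106.] 89.8 topc [ 479. -369.   42.] [[473.0, -356.0]]
```

```bash
python3 - <<'E'
import cv2
a=cv2.imread('pics/top0.png')[130:280,140:480]; cv2.imwrite('pics/t0c.png',cv2.resize(a,None,fx=2.3,fy=2.3,interpolation=2))
a=cv2.imread('pics/scene0.png')[110:360,200:430]; cv2.imwrite('pics/s0c.png',cv2.resize(a,None,fx=2.4,fy=2.4,interpolation=2))
E
```

```text
(no output)
```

View pics/t0c.png

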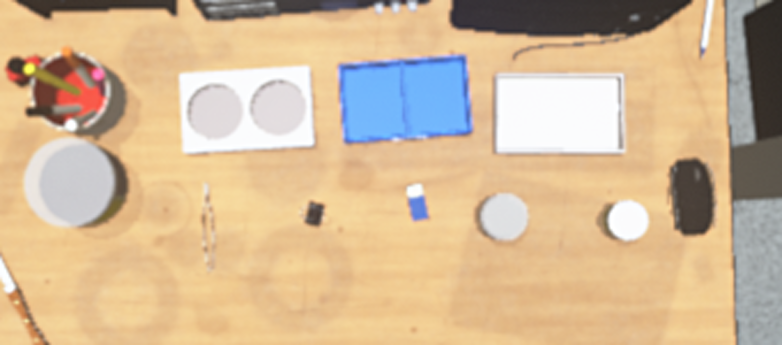

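View pics/s0c.png

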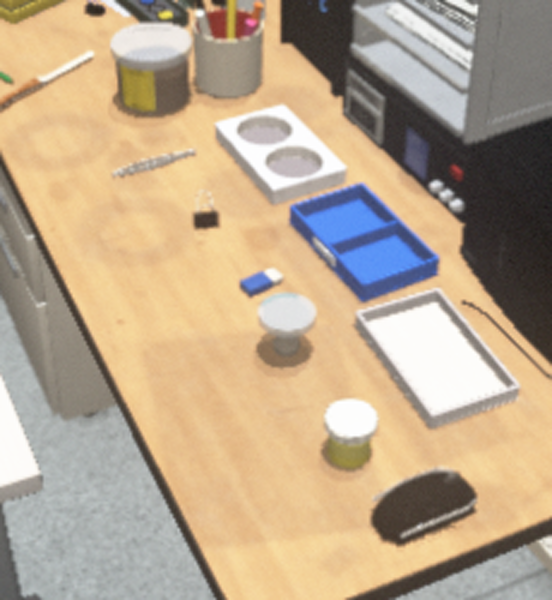

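The top view (crop pixels) shows the tweezers at (208,227), clip at (315,213), eraser at (418,203), tub at (503,217), jar at (627,220), and the mouse at (690,197). The rack, blue tray and metal tray sit behind them from left to right, and the scene view agrees. I'll start with the tweezers.

```bash
cat >> h.py <<'E'
def plan(x,y,z,yaw=None):
    s=ctrl.read_state(); M=R.from_quat(s['ee_rot']).as_matrix()
    cur=np.degrees(np.arctan2(M[1,1],M[0,1])); tz=0
    if yaw is not None:
        tz=-((yaw-cur+90)%180-90)
        M=M@R.from_euler('z',tz,degrees=True).as_matrix()
    d=M.T@(np.array([x,y,z])-s['ee_pos'])
    print('clock',round(s['clock'],1),'pos',np.round(s['ee_pos'],1),'yaw_y',round(cur,1),'q7',round(s['q'][6],2),'| turn units',round(tz/4,2),'then shift units',np.round(d/50,2))
E
python3 -c "
from h import *
plan(440,318,200,93)"
```

```text
clock 2.1 pos [158.7 604.5 212.2] yaw_y 75.3 q7 -0.22 | turn units -4.43 then shift units [-5.32 -6.02  0.24]
```

Call:
jog_arm --pt "-0.68 -0.41 0 0" --pt "-0.68 -0.41 0 0" --pt "-0.68 -0.41 0 0" --pt "-0.68 -0.41 0 0" --pt "-0.68 -0.41 0 0" --pt "-0.68 -0.41 0 0" --pt "-0.68 -0.41 0 0" --pt "-0.68 -0.41 0 0" --pt "-0.68 -0.41 0 0" --pt "-0.68 -0.41 0 0" --pt "0 0 0 -0.9" --pt "0 0 0 -0.9" --pt "0 0 0 -0.9" --pt "0 0 0 -0.9" --pt "0 0 0 -0.9" --pt "0 0 0 0"

```text
clock: 3.7
ee_pos: [435.6, 319.9, 212.2]
ee_rot: [-0.029, 1.0, 0.0, 0.0]
wrist_force: [-0.2, 0.1, -0.2]
gripper_width: 0.997
gripper_force: 0.0
```

```bash
cat > look.py <<'E'
from h import *
import sys
n=sys.argv[1]; p=cam('wrist')
if len(sys.argv)>2: save(p,sys.argv[2])
print('cam at',c2w(p)[:3,3].round())
for k in vision.masks_of(p,n)[:2]:
    m=k['pixels'];P=pts(p,m)
    if len(P)<10: print('few',k['score'],k['xy']);continue
    zt=np.percentile(P[:,2],95); t=P[P[:,2]>max(zt-8,3)]
    r=cv2.minAreaRect(t[:,:2].astype(np.float32)); b=cv2.boxPoints(r)
    e=b[1]-b[0] if np.linalg.norm(b[1]-b[0])>np.linalg.norm(b[2]-b[1]) else b[2]-b[1]
    print(n,round(k['score'],2),np.round(k['xy']),'ztop',round(zt,1),'rect',np.round(r[0],1),np.round(r[1],1),'long axis deg',round(np.degrees(np.arctan2(e[1],e[0]))%180,1),'median',np.round(np.median(t,0),1))
for q in vision.tip_of(p,n)[:1]: print('tip',round(q['score'],2),np.round(q['xy']),ray(p,q['xy'],0).round(1))
E
python3 look.py tweezers w1.png; python3 -c "
from h import *
plan(440,318,200,93)"
```

```text
cam at [359. 315. 385.]
tweezers 0.8 [309. 184.] ztop 10.8 rect [451.8 312.1] [115.1  12.8] long axis deg 6.0 median [462.7 312.7   9.3]
tip 0.57 [314. 168.] [444.5 315.7   0. ]
clock 3.9 pos [435.6 319.9 212.2] yaw_y 93.2 q7 0.64 | turn units 0.05 then shift units [-0.09 -0.04  0.24]
```

View pics/w1.png

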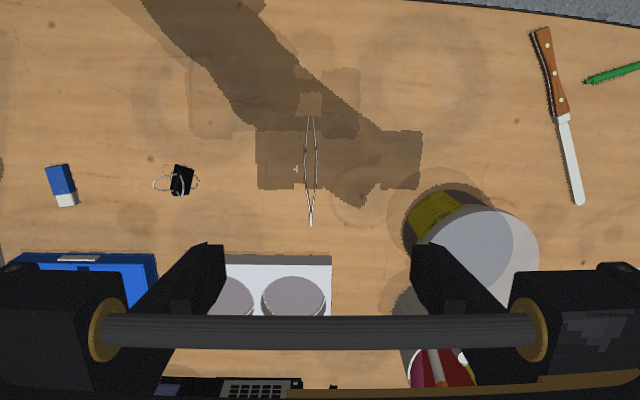

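The wrist view shows the tweezers from (311,117) to (311,226), the clip body at (182,180) and the eraser at (61,185). The beaker lies to the right of the tweezers at (470,235).

```bash
python3 - <<'E'
from h import *
p=cam('wrist')
a,b=ray(p,(311,117),7),ray(p,(311,226),7);print('tw',a.round(1),b.round(1),(a+b)[:2]/2,np.degrees(np.arctan2(*(b-a)[[1,0]])))
for n,z in [('eraser',12),('binder_clip',17),('sample_rack',25),('stationery_tray',28)]:
  for k in vision.masks_of(p,n)[:1]:
    v,u=np.nonzero(k['pixels']); print(n,k['score'],k['xy'])
    P=pts(p,k['pixels']);t=P[(P[:,2]>z-6)&(P[:,2]<z+6)]
    for q,l in((t,'depth'),(np.array([ray(p,x,z) for x in list(zip(u,v))[::3]]),'ray')):
      r=cv2.minAreaRect(q[:,:2].astype(np.float32));print(l,len(q),np.round(r[0],1),np.round(r[1],1),round(r[2],1),'ext',q.min(0).round(),q.max(0).round())
g=cv2.cvtColor(p['frame'],cv2.COLOR_RGB2BGR)[140:220,140:220];cv2.imwrite('pics/clip.png',cv2.resize(g,None,fx=7,fy=7,interpolation=2))
plan(440,314,1,95)
E
```

```text
tw [387.1 309.8   7. ] [512.8 316.2   7. ] [449.97309725 312.98970226] 2.89359698283542
eraser 0.62 [64.6, 183.8]
depth 804 [479.6  20.4] [49.4 23.8] 12.1 ext [454.   5.   6.] [505.  34.  15.]
ray 301 [478.9  23.7] [49.2 30.2] 11.1 ext [454.   5.  12.] [505.  40.  12.]
binder_clip 0.74 [181.4, 178.5]
depth 262 [465.4 163.8] [11.8 31.7] 75.5 ext [450. 156.  11.] [481. 172.  23.]
ray 208 [461.7 159.7] [41.4 35.4] 73.7 ext [444. 136.  17.] [481. 183.  17.]
sample_rack 0.64 [276.3, 286.2]
depth 2572 [591.9 282. ] [ 74.6 124.8] 3.6 ext [552. 217.  19.] [630. 345.  28.]
ray 2225 [585.4 268.8] [ 84.3 152.7] 3.5 ext [541. 195.  25.] [631. 345.  25.]
stationery_tray 0.75 [113.4, 264.2]
depth 737 [571.  35.] [181.2  35.8] 82.4 ext [564. -57.  22.] [601. 123.  30.]
ray 1025 [591.9  44.5] [ 73.1 187.6] 4.1 ext [550. -51.  28.] [625. 137.  28.]
clock 4.1 pos [435.5 320.  212.2] yaw_y 93.3 q7 0.64 | turn units -0.43 then shift units [-0.08 -0.13  4.22]
```

View pics/clip.png

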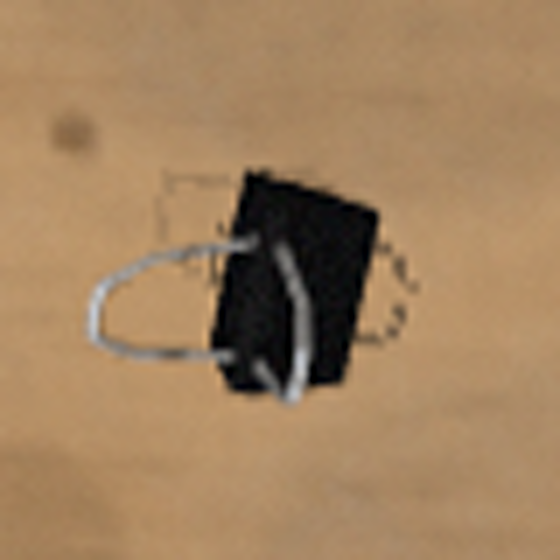

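Call:
jog_arm --pt "-0.1 -0.15 0.3 0" --pt "0 0 0.6 0" --pt "0 0 0.7 0" --pt "0 0 0.7 0" --pt "0 0 0.7 0" --pt "0 0 0.5 0" --pt "0 0 0.3 0" --pt "0 0 0.22 0" --pt "0 0 0 0" --pt "0 0 0 0"

```text
clock: 5.1
ee_pos: [441.3, 313.0, 11.6]
ee_rot: [-0.029, 1.0, 0.0, 0.0]
wrist_force: [0.1, 0.1, 0.0]
gripper_width: 1.001
gripper_force: 0.0
```

Call:
jog_arm --pt "0 0 0 0" --pt "0 0 0 0" --pt "0 0 0 0" --pt "0 0 0 0" --pt "0 0 0 0" --pt "0 0 0 0" --pt "0 0 0 0" --pt "0 0 0 0" --pt "0 0 0 0" --pt "0 0 0 0" --claw 1 --squeeze 20

```text
clock: 6.1
ee_pos: [440.9, 312.7, 11.1]
ee_rot: [-0.029, 1.0, 0.0, -0.0]
wrist_force: [-0.4, -0.3, -0.3]
gripper_width: 0.114
gripper_force: 0.0
```

Call:
jog_arm --pt "0 0 0 0" --pt "0 0 0 0" --pt "0 0 0 0" --pt "0 0 0 0"

```text
clock: 6.5
ee_pos: [440.9, 312.7, 11.1]
ee_rot: [-0.029, 1.0, 0.0, -0.0]
wrist_force: [-0.5, 0.1, -0.3]
gripper_width: 0.002
gripper_force: 0.0
```

Call:
jog_arm --pt "0 0 -0.5 0" --pt "0 0 -0.8 0" --pt "0 0 -0.8 0" --pt "0 0 -0.8 0" --pt "0 0 0 0" --pt "0 0 0 0" --pt "0 0 0 0" --claw -1

```text
clock: 7.2
ee_pos: [440.3, 311.9, 155.1]
ee_rot: [-0.029, 1.0, -0.001, -0.001]
wrist_force: [-0.5, 0.4, 1.0]
gripper_width: 0.619
gripper_force: 0.0
```

```bash
python3 look.py tweezers w2.png; python3 -c "
from h import *
print(ctrl.tcp_to_tips)
p=cam('wrist')
for k in vision.masks_of(p,'tweezers')[:1]:
    P=pts(p,k['pixels']);t=P[P[:,2]>3]
    for lo in range(370,530,10):
        q=t[(t[:,0]>=lo)&(t[:,0]<lo+10)]
        if len(q):print(lo,len(q),q.min(0).round(1)[1:],q.max(0).round(1)[1:])
"
```

```text
cam at [364. 307. 328.]
tweezers 0.62 [321. 224.] ztop 10.7 rect [460.6 312.9] [98.7 13.3] long axis deg 3.3 median [492.4 314.9   9.3]
tip 0.57 [321. 181.] [448.8 314.9   0. ]
8.0
390 2 [313.    7.4] [313.1   8. ]
400 10 [313.4   6.9] [314.6   8.9]
410 1 [315.9   8.8] [315.9   8.8]
420 23 [304.4   7. ] [317.8  10.6]
430 20 [304.1   4.3] [319.6  10.7]
440 51 [304.4   4.8] [319.9  12. ]
450 25 [305.9   8.2] [319.4  11.6]
460 34 [306.4   3.1] [319.3  11. ]
470 12 [308.9   6.2] [317.8  11.4]
480 5 [312.9   6.5] [315.7  10.5]
490 34 [312.9   3.3] [316.4  10.9]
500 37 [313.5   8.4] [317.   10.8]
510 2 [315.1   8.8] [316.1   9.4]
```

View pics/w2.png

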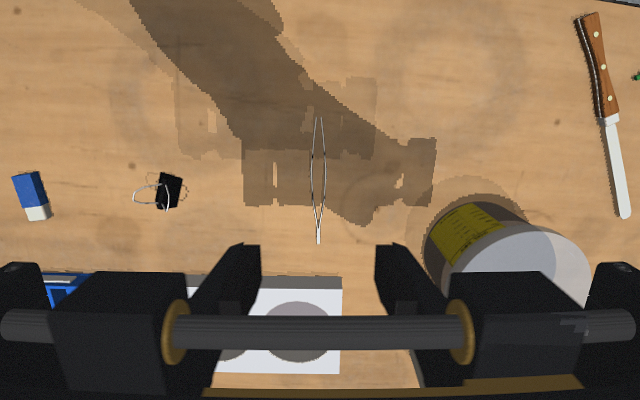

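The tweezers, at (318,180), haven't moved, so the fingers closed above them. I'll check the fingertip height and desk level in the depth map.

```bash
python3 -c "
from h import *
p=cam('wrist');s=p['_s'];print(s['ee_pos'],s['gripper_width'])
P=np.full((400,640,3),np.nan);v,u=np.nonzero(p['z_map']>0);P[v,u]=pts(p)
for n,r in {'desk':np.s_[100:160,200:240],'desk2':np.s_[180:230,260:300],'tipL':np.s_[240:275,150:265],'tipR':np.s_[240:275,370:480]}.items():
    q=P[r].reshape(-1,3);q=q[~np.isnan(q[:,0])];
    if 'tip' in n: q=q[(q[:,2]>100)]
    print(n,len(q),np.percentile(q,[0,1,5,50,99],axis=0).round(1).tolist())
"
```

```text
[440.44912469 312.41338253 155.15012961] 0.8423708541863578
desk 2390 [[376.1, 197.0, -2.2], [377.1, 198.1, -1.4], [379.3, 199.8, -0.9], [404.2, 216.9, 0.4], [432.4, 235.5, 2.1]]
desk2 1986 [[449.1, 255.6, -2.5], [450.1, 256.0, -1.3], [452.3, 257.8, -0.9], [475.7, 275.7, 0.3], [502.2, 295.4, 1.9]]
tipL 1353 [[432.9, 258.4, 181.4], [433.2, 260.0, 182.4], [433.3, 261.0, 184.1], [434.6, 268.5, 197.6], [446.5, 275.4, 212.0]]
tipR 1410 [[427.3, 348.2, 100.0], [427.6, 348.5, 100.2], [427.9, 348.8, 181.8], [429.9, 355.1, 197.0], [486.1, 433.0, 212.0]]
```

```bash
python3 -c "
from h import *
p=cam('wrist');s=p['_s'];print(s['gripper_width'])
M=R.from_quat(s['ee_rot']).as_matrix();T=np.linalg.inv(p['tool_from_camera'])
print('camR in tool',np.array(p['tool_from_camera']).round(3).tolist())
for t in [(9,-44,8),(9,-44,-11),(9,44,8),(9,-60,8),(9,-44,-30),(9,60,-30)]:
    c=(T@np.array([*t,1]))[:3]; print(t,cv2.projectPoints(c[None],np.zeros(3),np.zeros(3),np.array(p['intrinsics'],float),np.array(p['D'],float))[0].ravel().round())
P=np.full((400,640,3),np.nan);v,u=np.nonzero(p['z_map']>0);P[v,u]=pts(p)
for c in (170,200,225,240,255):
  print(c,[(r,*((P[r,c]-s['ee_pos'])@M).round(0)) for r in range(235,300,8)])
save(p,'w3.png')
"
```

```text
0.8900350381845
camR in tool [[0.0, -0.954, -0.3, 76.876], [1.0, 0.0, 0.0, -0.407], [-0.0, -0.3, 0.954, -172.921], [0.0, 0.0, 0.0, 1.0]]
(9, -44, 8) [240. 216.]
(9, -44, -11) [232. 230.]
(9, 44, 8) [397. 216.]
(9, -60, 8) [212. 216.]
(9, -44, -30) [222. 246.]
(9, 60, -30) [449. 245.]
170 [(235, np.float64(-67.0), np.float64(-155.0), np.float64(155.0)), (243, np.float64(-76.0), np.float64(-156.0), np.float64(155.0)), (251, np.float64(-86.0), np.float64(-158.0), np.float64(156.0)), (259, np.float64(-95.0), np.float64(-159.0), np.float64(155.0)), (267, np.float64(-105.0), np.float64(-160.0), np.float64(155.0)), (275, np.float64(-115.0), np.float64(-161.0), np.float64(155.0)), (283, np.float64(10.0), np.float64(-55.0), np.float64(-63.0)), (291, np.float64(9.0), np.float64(-53.0), np.float64(-68.0)), (299, np.float64(10.0), np.float64(-50.0), np.float64(-74.0))]
200 [(235, np.float64(-67.0), np.float64(-123.0), np.float64(155.0)), (243, np.float64(-76.0), np.float64(-124.0), np.float64(155.0)), (251, np.float64(10.0), np.float64(-52.0), np.float64(-37.0)), (259, np.float64(9.0), np.float6
[... 1375 characters left out ...]
4(-117.0), np.float64(-79.0), np.float64(129.0)), (299, np.float64(-127.0), np.float64(-80.0), np.float64(130.0))]
255 [(235, np.float64(-66.0), np.float64(-65.0), np.float64(154.0)), (243, np.float64(-76.0), np.float64(-66.0), np.float64(156.0)), (251, np.float64(-85.0), np.float64(-66.0), np.float64(155.0)), (259, np.float64(-94.0), np.float64(-67.0), np.float64(154.0)), (267, np.float64(-104.0), np.float64(-67.0), np.float64(156.0)), (275, np.float64(-114.0), np.float64(-68.0), np.float64(155.0)), (283, np.float64(-113.0), np.float64(-65.0), np.float64(137.0)), (291, np.float64(-118.0), np.float64(-64.0), np.float64(131.0)), (299, np.float64(-127.0), np.float64(-65.0), np.float64(131.0))]
```

By depth, the visible fingers end at tool z ≈ -33, not the stated +8. I'll measure the fingertip position both open and shut while still in the air.

Call:
jog_arm --pt "0 0 0 0" --pt "0 0 0 0" --pt "0 0 0 0" --pt "0 0 0 0" --pt "0 0 0 0" --pt "0 0 0 0" --pt "0 0 0 0" --pt "0 0 0 0" --pt "0 0 0 0" --pt "0 0 0 0" --claw 0.7

```text
clock: 8.55
ee_pos: [441.0, 312.8, 156.1]
ee_rot: [-0.029, 1.0, 0.0, 0.0]
wrist_force: [-0.4, -0.6, 0.4]
gripper_width: 0.148
gripper_force: 0.0
```

```bash
cat > tip.py <<'E'
from h import *
import sys
p=cam('wrist');s=p['_s'];print(s['gripper_width'],ctrl.tcp_to_tips)
M=R.from_quat(s['ee_rot']).as_matrix()
Q=(pts(p)-s['ee_pos'])@M
f=Q[(abs(Q[:,0])<14)&(abs(Q[:,1])<65)&(Q[:,2]<60)&(Q[:,2]>-75)]
for a,b in ((-65,0),(0,65)):
    g=f[(f[:,1]>a)&(f[:,1]<b)]; print(len(g),'ztip pct',np.percentile(g[:,2],[90,98,99.5,100]).round(1)); h=g[g[:,2]>np.percentile(g[:,2],97)-8]; print(' y range',h[:,1].min().round(),h[:,1].max().round())
if len(sys.argv)>1: save(p,sys.argv[1])
p=cam('scene'); Q=(pts(p)-s['ee_pos'])@M
f=Q[(abs(Q[:,0])<14)&(abs(Q[:,1])<65)&(Q[:,2]<60)&(Q[:,2]>-75)]; print('scene',len(f),np.percentile(f,[50,90,98,100],axis=0).round().tolist())
save(p,'sc_tip.png')
E
python3 tip.py w4.png
python3 -c "
import cv2
a=cv2.imread('pics/w4.png');b=cv2.imread('pics/sc_tip.png')[80:280,180:400];cv2.imwrite('pics/j.png',cv2.hconcat([cv2.resize(a,(400,250)),cv2.resize(b,(275,250))]))"
```

```text
0.14756322687411036 8.0
2522 ztip pct [-35.2 -29.4 -27.5 -26.3]
 y range -21.0 -7.0
2519 ztip pct [-35.1 -29.3 -27.8 -26.4]
 y range 6.0 20.0
scene 104 [[8.0, -14.0, -45.0], [12.0, 16.0, -33.0], [13.0, 21.0, -29.0], [13.0, 26.0, -26.0]]
```

View pics/j.png

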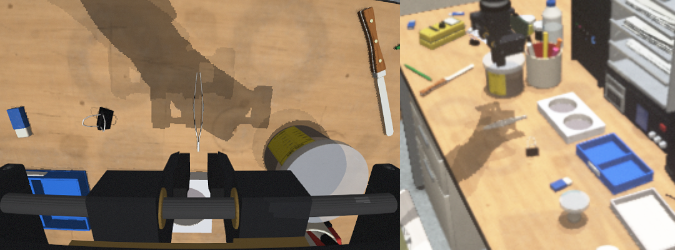

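The left panel (wrist view) shows the near-closed fingers ending at about (195,155). Both cameras put the real tips at tool z ≈ -27, about 35 mm short of the stated +8. I'll plan with tip z = TCP z + 27 and descend carefully.

Call:
jog_arm --pt "0 0 0 0" --pt "0 0 0.2 0" --pt "0 0 0.6 0" --pt "0 0 0.8 0" --pt "0 0 0.8 0" --pt "0 0 0.6 0" --pt "0 0 0.3 0" --pt "0 0 0.2 0" --pt "0 0 0.05 0" --pt "0 0 0 0" --pt "0 0 0 0" --claw -0.3

```text
clock: 9.75
ee_pos: [441.4, 313.1, -20.6]
ee_rot: [-0.029, 1.0, 0.001, 0.001]
wrist_force: [-0.1, -0.2, 0.2]
gripper_width: 0.645
gripper_force: 0.0
```

```bash
python3 tip.py
```

```text
0.6454683369643535 8.0
8715 ztip pct [-20.4 -19.9 -19.6 -19. ]
 y range -65.0 -0.0
8701 ztip pct [-20.3 -19.8 -19.5 -18.9]
 y range 0.0 65.0
scene 201 [[5.0, -32.0, -27.0], [11.0, 41.0, -22.0], [13.0, 55.0, -20.0], [14.0, 64.0, -18.0]]
```

Call:
jog_arm --pt "0 0 0.05 0" --pt "0 0 0.03 0" --pt "0 0 0 0" --pt "0 0 0 0"

```text
clock: 10.25
ee_pos: [440.9, 312.7, -25.4]
ee_rot: [-0.029, 1.0, 0.0, -0.0]
wrist_force: [-0.1, -0.0, 0.1]
gripper_width: 0.653
gripper_force: 0.0
```

Call:
jog_arm --pt "0 0 0 0" --pt "0 0 0 0" --pt "0 0 0 0" --pt "0 0 0 0" --pt "0 0 0 0" --pt "0 0 0 0" --pt "0 0 0 0" --pt "0 0 0 0" --pt "0 0 0 0" --pt "0 0 0 0" --claw 1

```text
clock: 11.25
ee_pos: [440.9, 312.7, -25.4]
ee_rot: [-0.029, 1.0, 0.0, -0.0]
wrist_force: [0.4, -0.6, -0.0]
gripper_width: 0.165
gripper_force: 20.0
```

The tweezers are gripped at about 14.5 mm. I'll lift, and check for obstacles behind the trays before turning.

Call:
jog_arm --pt "0 0 -0.2 0" --pt "0 0 -0.6 0" --pt "0 0 -0.8 0" --pt "0 0 -0.8 0" --pt "0 0 -0.6 0" --pt "0 0 -0.3 0" --pt "0 0 0 0"

```text
clock: 11.95
ee_pos: [442.2, 313.6, 142.4]
ee_rot: [-0.028, 1.0, 0.002, 0.002]
wrist_force: [0.1, 0.4, -1.2]
gripper_width: 0.171
gripper_force: 20.0
```

```bash
python3 - <<'E'
from h import *
for c in('top','scene'):
    p=cam(c);P=pts(p);f=P[(P[:,0]>560)&(P[:,0]<1000)&(P[:,2]>45)&(P[:,2]<250)]
    for y in range(-300,400,50):
        q=f[(f[:,1]>=y)&(f[:,1]<y+50)]
        if len(q)>5: print(c,y,len(q),np.percentile(q[:,0],[0.5,5,50]).round())
    if c=='top':
        for n,z in(('instrument_tray',22),('stationery_tray',28),('sample_rack',25)):
            for k in vision.masks_of(p,n)[:2]:
                u=pts(p,k['pixels']);t=u[abs(u[:,2]-z)<5]
                if len(t)>20: r=cv2.minAreaRect(t[:,:2].astype(np.float32));print(n,round(k['score'],2),np.round(r[0]),np.round(r[1]),r[2])
plan(592,-175,115,0)
E
```

```text
top -300 1858 [711. 713. 848.]
top -250 1861 [711. 713. 847.]
top -200 1892 [712. 713. 849.]
top -150 1879 [713. 715. 849.]
top -100 1806 [715. 719. 847.]
top -50 989 [723. 726. 843.]
top 0 1117 [754. 761. 864.]
top 50 368 [754. 756. 763.]
top 100 363 [749. 751. 759.]
top 150 356 [746. 748. 754.]
top 200 335 [740. 741. 747.]
top 250 323 [737. 738. 743.]
top 300 61 [738. 739. 747.]
top 350 439 [746. 747. 753.]
instrument_tray 0.7 [ 602. -184.] [183. 108.] 89.36764526367188
stationery_tray 0.95 [625.  34.] [111. 180.] 3.4597299098968506
sample_rack 0.77 [612. 255.] [110. 180.] 2.657479763031006
scene -300 1938 [705. 707. 794.]
scene -250 1805 [706. 708. 799.]
scene -200 1650 [707. 708. 797.]
scene -150 1404 [708. 710. 787.]
scene -100 1305 [710. 713. 806.]
scene -50 415 [718. 719. 809.]
scene 0 767 [748. 754. 788.]
scene 50 2203 [750. 753. 887.]
scene 100 614 [745. 747. 763.]
scene 150 561 [741. 744. 759.]
scene 200 531 [736. 739. 751.]
scene 250 538 [733. 736. 750.]
scene 300 250 [737. 739. 758.]
scene 350 551 [741. 744. 751.]
clock 12.2 pos [440.2 312.1 138.5] yaw_y 93.3 q7 0.59 | turn units -21.68 then shift units [ 9.74 -3.04  0.48]
```

Call:
jog_arm --pt "0 0 0 0.9" --pt "0 0 0 0.95" --pt "0 0 0 1" --pt "0 0 0 1" --pt "0 0 0 1" --pt "0 0 0 1" --pt "0 0 0 1" --pt "0 0 0 1" --pt "0 0 0 1" --pt "0 0 0 1" --pt "0 0 0 1" --pt "0 0 0 1" --pt "0 0 0 1" --pt "0 0 0 1" --pt "0 0 0 1" --pt "0 0 0 1" --pt "0 0 0 1" --pt "0 0 0 1" --pt "0 0 0 1" --pt "0 0 0 1"

```text
clock: 14.2
ee_pos: [440.3, 312.3, 138.5]
ee_rot: [0.617, 0.787, -0.001, -0.0]
wrist_force: [-0.2, -0.6, 0.1]
gripper_width: 0.169
gripper_force: 20.0
```

Call:
jog_arm --pt "0 0 0 1" --pt "0 0 0 1" --pt "0 0 0 1" --pt "0 0 0 0.48" --pt "-0.5 0.1 0 0" --pt "-0.8 0.2 0 0" --pt "-0.9 0.3 0 0" --pt "-0.9 0.3 0 0" --pt "-0.9 0.3 0 0" --pt "-0.9 0.3 0 0" --pt "-0.9 0.3 0 0" --pt "-0.9 0.3 0 0" --pt "-0.9 0.3 0 0" --pt "-0.9 0.3 0 0" --pt "-0.8 0.2 0 0" --pt "-0.44 0.14 0 0" --pt "0 0 0 0"

```text
clock: 15.9
ee_pos: [592.4, -180.0, 138.8]
ee_rot: [0.71, 0.705, -0.001, 0.001]
wrist_force: [-0.0, 0.0, 1.1]
gripper_width: 0.168
gripper_force: 20.0
```

```bash
python3 -c "
from h import *
plan(592,-175,-20,0)"; python3 look.py tweezers w5.png
```

```text
clock 15.9 pos [ 592.4 -180.   138.8] yaw_y -0.4 q7 0.24 | turn units -0.1 then shift units [ 0.11 -0.01  3.18]
cam at [ 594. -102.  311.]
tweezers 0.91 [306. 250.] ztop 174.7 rect [ 593.7 -187.7] [ 15.3 125.8] long axis deg 91.9 median [ 592.7 -172.4  172.9]
tweezers 0.2 [328. 164.] ztop 22.6 rect [ 603.  -182.8] [181.7 112.5] long axis deg 89.2 median [ 605.5 -143.6   22.3]
tip 0.9 [321. 275.] [ 596.4 -283.7    0. ]
```

Call:
jog_arm --pt "0 0 0.4 0" --pt "0 0 0.7 0" --pt "0 0 0.7 0" --pt "0 0 0.6 0" --pt "0 0 0.4 0" --pt "0 0 0.25 0" --pt "0 0 0.14 0" --pt "0 0 0 0" --pt "0 0 0 0"

```text
clock: 16.95
ee_pos: [593.4, -174.2, -19.0]
ee_rot: [0.707, 0.707, 0.0, 0.001]
wrist_force: [-0.3, 0.1, 0.1]
gripper_width: 0.167
gripper_force: 20.0
```

Call:
jog_arm --pt "0 0 0 0" --pt "0 0 0 0" --pt "0 0 0 0" --pt "0 0 0 0" --pt "0 0 0 0" --claw 0.35

```text
clock: 17.45
ee_pos: [592.7, -174.4, -19.8]
ee_rot: [0.707, 0.707, 0.0, 0.0]
wrist_force: [0.2, -0.8, -0.9]
gripper_width: 0.325
gripper_force: 0.0
```

Call:
jog_arm --pt "0 0 -0.2 0" --pt "0 0 -0.5 0" --pt "0 0 -0.7 0" --pt "0 0 -0.7 0" --pt "0 0 -0.6 0" --pt "0 0 -0.3 0" --pt "0 0 0 0"

```text
clock: 18.15
ee_pos: [594.5, -174.9, 133.3]
ee_rot: [0.707, 0.707, 0.002, 0.002]
wrist_force: [-0.1, -0.5, -0.2]
gripper_width: 0.329
gripper_force: 0.0
```

```bash
python3 look.py tweezers w6.png
```

```text
cam at [595. -97. 306.]
tweezers 0.67 [312. 185.] ztop 13.7 rect [ 594.3 -182.4] [122.6  15.2] long axis deg 89.8 median [ 593.8 -178.    12. ]
tip 0.97 [318. 188.] [ 596.5 -184.2    0. ]
```

Call:
jog_arm --pt "-0.2 -0.3 -0.1 0" --pt "-0.3 -0.5 -0.2 0" --pt "-0.3 -0.5 -0.2 0" --pt "-0.4 -0.5 0 0" --pt "-0.3 -0.5 0 0" --pt "-0.26 -0.34 0 0" --pt "-0.1 -0.2 0 0" --pt "0 0 0 0" --pt "0 0 0 0" --claw -1

```text
clock: 19.2
ee_pos: [451.5, -266.4, 154.6]
ee_rot: [0.707, 0.707, 0.0, -0.0]
wrist_force: [0.4, 0.1, 1.8]
gripper_width: 1.002
gripper_force: 0.0
```

```bash
python3 look.py sample_jar w7.png;  python3 -c "
from h import *
plan(451,-267,-2,0)"
```

```text
cam at [ 452. -189.  328.]
sample_jar 0.82 [318. 183.] ztop 56.4 rect [ 451.2 -265.4] [53.2 53.4] long axis deg 93.2 median [ 451.2 -264.2   55.2]
clock 19.4 pos [ 451.9 -266.2  154.9] yaw_y 0.1 q7 0.44 | turn units 0.02 then shift units [-0.02 -0.02  3.14]
```

View pics/w7.png

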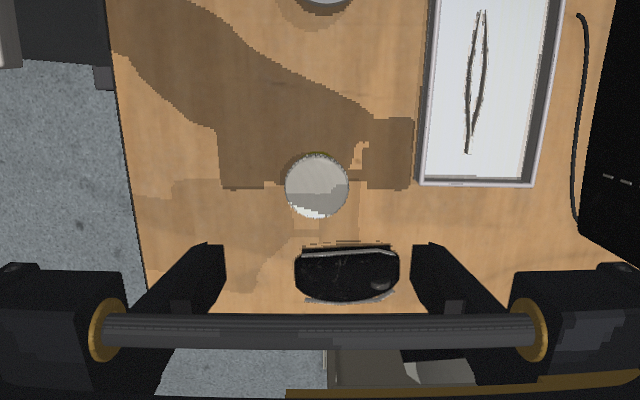

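The wrist view shows the tweezers lying in the metal tray at (475,85), the jar at (317,186) and the mouse at (347,275). I'll grip the jar's cap with the fingers along x.

Call:
jog_arm --pt "0 0 0.4 0" --pt "0 0 0.7 0" --pt "0 0 0.7 0" --pt "0 0 0.5 0" --pt "0 0 0.4 0" --pt "0.01 -0.01 0.2 0" --pt "0 0 0.06 0" --pt "0 0 0 0" --pt "0 0 0 0"

```text
clock: 20.25
ee_pos: [450.9, -267.0, 7.9]
ee_rot: [0.707, 0.707, 0.0, 0.001]
wrist_force: [-0.6, 0.4, 0.2]
gripper_width: 0.999
gripper_force: 0.0
```

Call:
jog_arm --pt "0 0 0 0" --pt "0 0 0 0" --pt "0 0 0 0" --pt "0 0 0 0" --pt "0 0 0 0" --pt "0 0 0 0" --pt "0 0 0 0" --pt "0 0 0 0" --claw 1 --squeeze 20

```text
clock: 21.05
ee_pos: [450.1, -266.9, 7.2]
ee_rot: [0.707, 0.707, 0.0, 0.0]
wrist_force: [-0.6, -0.6, 2.6]
gripper_width: 0.577
gripper_force: 20.0
```

Call:
jog_arm --pt "0 0 -0.2 0" --pt "0 0 -0.6 0" --pt "0 0 -0.8 0" --pt "0 0 -0.7 0" --pt "0 0 -0.2 0" --pt "0.3 0 0 0" --pt "0.6 0.1 0 0" --pt "0.8 0.3 0 0" --pt "0.9 0.3 0 0" --pt "0.9 0.3 0 0" --pt "0.9 0.3 0 0" --pt "0.9 0.3 0 0" --pt "0.9 0.3 0 0" --pt "0.9 0.3 0 0" --pt "0.9 0.3 0 0" --pt "0.9 0.3 0 0" --pt "0.9 0.3 0 0" --pt "0.8 0.2 0 0" --pt "0.4 0.1 0 0" --pt "0 0 0 0"

```text
clock: 23.05
ee_pos: [617.3, 289.2, 129.0]
ee_rot: [0.705, 0.709, -0.001, -0.002]
wrist_force: [-0.5, 0.0, -1.0]
gripper_width: 0.576
gripper_force: 20.0
```

```bash
python3 -c "
from h import *
plan(610,299.5,13,0)
p=cam('top')
for n in('sample_jar','sample_rack'):
  for k in vision.masks_of(p,n)[:1]:
    P=pts(p,k['pixels']);t=P[P[:,2]>np.percentile(P[:,2],90)-8];print(n,k['score'],t.min(0),t.max(0))
p=cam('wrist')
for k in vision.masks_of(p,'sample_jar')[:1]:
    P=pts(p,k['pixels']);print('w',k['score'],P.min(0),P.max(0))
"
```

```text
clock 23.1 pos [617.3 289.2 129. ] yaw_y 0.4 q7 -0.37 | turn units 0.09 then shift units [ 0.2  -0.14  2.32]
sample_jar 0.49 [600.39457267 263.28047274 170.84182489] [631.16132805 272.22892302 181.30965055]
w 0.94 [560.74446404 137.34989915  -0.71194293] [679.61946595 309.39386477 234.54563826]
```

Call:
jog_arm --pt "0 0 0 0" --pt "0 0 0 0" --pt "0 0 0 0"

```text
clock: 23.6
ee_pos: [620.5, 282.6, 132.3]
ee_rot: [0.708, 0.707, 0.0, -0.0]
wrist_force: [-0.5, -0.6, -1.7]
gripper_width: 0.579
gripper_force: 20.0
```

```bash
python3 -c "
from h import *
plan(610,299,13,0)"; python3 look.py sample_rack w8.png
```

```text
clock 23.6 pos [620.5 282.6 132.3] yaw_y -0.1 q7 -0.36 | turn units -0.02 then shift units [ 0.33 -0.21  2.39]
cam at [622. 360. 305.]
sample_rack 0.91 [301. 162.] ztop 26.2 rect [612.  255.9] [110.7 178.9] long axis deg 92.7 median [588.4 303.2  25.3]
sample_rack 0.25 [321. 367.] ztop 27.8 rect [615.6 178.9] [109.8 246.3] long axis deg 94.0 median [571.7  88.9  27.8]
tip 0.75 [305. 207.] [610.1 255.5   0. ]
```

Call:
jog_arm --pt "0.33 -0.21 0 0" --pt "0 0 0.2 0" --pt "0 0 0.5 0" --pt "0 0 0.6 0" --pt "0 0 0.5 0" --pt "0 0 0.2 0" --pt "0 0 0 0" --pt "0 0 0 0"

```text
clock: 24.55
ee_pos: [610.8, 299.6, 32.8]
ee_rot: [0.707, 0.707, 0.001, 0.0]
wrist_force: [-0.9, -0.1, -0.3]
gripper_width: 0.581
gripper_force: 20.0
```

Call:
jog_arm --pt "0 0 0.2 0" --pt "0 0 0.15 0" --pt "0 0 0.04 0" --pt "0 0 0 0" --pt "0 0 0 0"

```text
clock: 25.05
ee_pos: [610.1, 299.7, 12.7]
ee_rot: [0.707, 0.707, 0.0, 0.0]
wrist_force: [-0.0, -0.5, -1.4]
gripper_width: 0.581
gripper_force: 20.0
```

Call:
jog_arm --pt "0 0 0 0" --pt "0 0 0 0" --pt "0 0 0 0" --pt "0 0 0 0" --pt "0 0 0 0" --claw -0.7

```text
clock: 25.55
ee_pos: [610.0, 299.6, 12.7]
ee_rot: [0.707, 0.707, 0.0, -0.0]
wrist_force: [-0.6, -0.7, -0.1]
gripper_width: 0.847
gripper_force: 0.0
```

Call:
jog_arm --pt "0 0 -0.2 0" --pt "0 0 -0.5 0" --pt "0 0 -0.8 0" --pt "0 0 -0.8 0" --pt "0 0 -0.4 0" --pt "0 0 0 0" --pt "0 0 0 0"

```text
clock: 26.25
ee_pos: [609.7, 299.6, 148.0]
ee_rot: [0.707, 0.707, 0.0, -0.0]
wrist_force: [-0.5, -0.3, -0.3]
gripper_width: 0.854
gripper_force: 0.0
```

```bash
python3 look.py sample_jar;  python3 -c "
from h import *
plan(457,-100,130,0)"
```

```text
cam at [611. 377. 321.]
sample_jar 0.95 [322. 190.] ztop 61.4 rect [610.6 301. ] [53.4 53.4] long axis deg 75.8 median [611.1 302.3  60.3]
tip 0.63 [320. 176.] [613.5 298.5   0. ]
clock 26.4 pos [608.8 299.2 146. ] yaw_y -0.0 q7 -0.39 | turn units -0.01 then shift units [-7.98 -3.03  0.34]
```

The jar is seated, with its top at about 60 mm. Next is the tub.

Call:
jog_arm --pt "-0.3 -0.1 0 0" --pt "-0.5 -0.2 0 0" --pt "-0.6 -0.24 0 0" --pt "-0.7 -0.27 0 0" --pt "-0.7 -0.27 0 0" --pt "-0.7 -0.27 0 0" --pt "-0.7 -0.27 0 0" --pt "-0.7 -0.27 0 0" --pt "-0.7 -0.27 0 0" --pt "-0.7 -0.27 0 0" --pt "-0.7 -0.25 0 0" --pt "-0.5 -0.2 0 0" --pt "-0.3 -0.15 0 0" --pt "-0.18 -0.1 0 0" --pt "0 0 0 0" --pt "0 0 0 0" --pt "0 0 0 0" --claw -1

```text
clock: 28.1
ee_pos: [453.8, -98.0, 147.4]
ee_rot: [0.707, 0.708, 0.0, -0.0]
wrist_force: [0.1, -0.1, -0.0]
gripper_width: 0.997
gripper_force: 0.0
```

```bash
python3 look.py sample_tub w9.png;  python3 -c "
from h import *
plan(457,-100,7,0)"
```

```text
cam at [455. -21. 320.]
sample_tub 0.79 [321. 190.] ztop 61.5 rect [458.3 -96.4] [63.  63.8] long axis deg 90.1 median [458.4 -95.3  59.7]
tip 0.83 [319. 177.] [ 456.3 -100.6    0. ]
clock 28.2 pos [453.6 -98.4 147.5] yaw_y 0.1 q7 0.18 | turn units 0.02 then shift units [-0.03  0.07  2.81]
```

Call:
jog_arm --pt "0.02 0.09 0.3 0" --pt "0 0 0.5 0" --pt "0 0 0.6 0" --pt "0 0 0.5 0" --pt "0 0 0.4 0" --pt "0 0 0.3 0" --pt "0 0 0.12 0" --pt "0 0 0.05 0" --pt "0 0 0 0" --pt "0 0 0 0"

```text
clock: 29.25
ee_pos: [458.2, -98.3, 9.7]
ee_rot: [0.707, 0.707, 0.0, 0.0]
wrist_force: [-0.6, -0.3, -0.0]
gripper_width: 0.998
gripper_force: 0.0
```

Call:
jog_arm --pt "0 0 0 0" --pt "0 0 0 0" --pt "0 0 0 0" --pt "0 0 0 0" --pt "0 0 0 0" --pt "0 0 0 0" --pt "0 0 0 0" --claw 1 --squeeze 20

```text
clock: 29.95
ee_pos: [457.8, -98.3, 9.3]
ee_rot: [0.707, 0.707, 0.0, 0.0]
wrist_force: [-0.3, 0.0, 4.0]
gripper_width: 0.685
gripper_force: 20.0
```

Call:
jog_arm --pt "0 0 -0.2 0" --pt "0 0 -0.5 0" --pt "0 0 -0.7 0" --pt "0 0 -0.6 0" --pt "0 0 -0.3 0" --pt "0.2 0.1 0 0" --pt "0.5 0.2 0 0" --pt "0.6 0.3 0 0" --pt "0.6 0.3 0 0" --pt "0.6 0.3 0 0" --pt "0.6 0.3 0 0" --pt "0.6 0.3 0 0" --pt "0.6 0.3 0 0" --pt "0.6 0.3 0 0" --pt "0.6 0.3 0 0" --pt "0.4 0.25 0 0" --pt "0.2 0.12 0 0" --pt "0.09 0.05 0 0" --pt "0 0 0 0" --pt "0 0 0 0"

```text
clock: 31.95
ee_pos: [613.3, 209.3, 123.8]
ee_rot: [0.708, 0.706, -0.001, 0.0]
wrist_force: [0.6, 0.2, -1.1]
gripper_width: 0.687
gripper_force: 20.0
```

```bash
python3 -c "
from h import *
plan(614,211,14.8,0)"
```

```text
clock 31.9 pos [613.3 209.3 123.8] yaw_y -0.1 q7 -0.26 | turn units -0.03 then shift units [0.04 0.02 2.18]
```

Call:
jog_arm --pt "0.02 0.01 0.3 0" --pt "0 0 0.5 0" --pt "0 0 0.5 0" --pt "0 0 0.4 0" --pt "0 0 0.3 0" --pt "0 0 0.15 0" --pt "0 0 0.03 0" --pt "0 0 0 0" --pt "0 0 0 0"

```text
clock: 32.85
ee_pos: [615.0, 212.3, 15.8]
ee_rot: [0.707, 0.707, 0.001, 0.0]
wrist_force: [0.5, 0.3, -0.6]
gripper_width: 0.686
gripper_force: 20.0
```

Call:
jog_arm --pt "0 0 0 0" --pt "0 0 0 0" --pt "0 0 0 0" --pt "0 0 0 0" --pt "0 0 0 0" --claw -0.9

```text
clock: 33.35
ee_pos: [614.4, 212.1, 15.2]
ee_rot: [0.707, 0.707, 0.0, 0.0]
wrist_force: [0.7, 0.5, -0.2]
gripper_width: 0.95
gripper_force: 0.0
```

Call:
jog_arm --pt "0 0 -0.2 0" --pt "0 0 -0.5 0" --pt "0 0 -0.8 0" --pt "0 0 -0.8 0" --pt "0 0 -0.4 0" --pt "0 0 0 0" --pt "0 0 0 0"

```text
clock: 34.05
ee_pos: [614.2, 212.1, 150.4]
ee_rot: [0.707, 0.707, 0.0, -0.0]
wrist_force: [-0.1, 0.0, -0.6]
gripper_width: 0.949
gripper_force: 0.0
```

```bash
python3 look.py sample_tub;  python3 -c "
from h import *
plan(465,164,130,-14.5)"
```

```text
cam at [615. 290. 323.]
sample_tub 0.67 [319. 191.] ztop 66.5 rect [616.2 214.2] [63.4 62.9] long axis deg 69.6 median [616.3 215.3  64.7]
tip 0.8 [318. 175.] [615.2 210.7   0. ]
clock 34.2 pos [613.2 211.8 148.5] yaw_y -0.0 q7 -0.26 | turn units 3.62 then shift units [-1.67 -2.63  0.38]
```

Call:
jog_arm --pt "0 0 0 0.9" --pt "0 0 0 0.9" --pt "0 0 0 0.9" --pt "0 0 0 0.9" --pt "-0.2 -0.3 0 0" --pt "-0.3 -0.5 0 0" --pt "-0.4 -0.6 0 0" --pt "-0.4 -0.6 0 0" --pt "-0.25 -0.43 0 0" --pt "-0.12 -0.2 0 0" --pt "0 0 0 0" --pt "0 0 0 0" --pt "0 0 0 0" --claw -0.4

```text
clock: 35.5
ee_pos: [467.4, 164.4, 149.8]
ee_rot: [0.79, 0.613, 0.0, 0.0]
wrist_force: [-0.2, 1.1, -0.3]
gripper_width: 0.701
gripper_force: 0.0
```

```bash
python3 look.py binder_clip w10.png;  python3 -c "
from h import *
p=cam('wrist')
for k in vision.masks_of(p,'binder_clip')[:1]:
    P=pts(p,k['pixels']);t=P[(P[:,2]>11)&(P[:,2]<20)]
    # dark only pixels
    m=k['pixels']&(p['frame'].max(2)<60);P=pts(p,m);
    for lo,hi in((12,20),(3,20)):
        q=P[(P[:,2]>lo)&(P[:,2]<hi)];r=cv2.minAreaRect(q[:,:2].astype(np.float32));print(len(q),np.round(r[0],1),np.round(r[1],1),round(r[2],1))
    v,u=k['pixels'].nonzero();print(u.min(),u.max(),v.min(),v.max())
    g=cv2.cvtColor(p['frame'],cv2.COLOR_RGB2BGR)[v.min()-15:v.max()+15,u.min()-15:u.max()+15];cv2.imwrite('pics/clip2.png',cv2.resize(g,None,fx=5,fy=5,interpolation=2))
plan(465,164,-20,-14.5)"
```

```text
cam at [488. 239. 323.]
binder_clip 0.71 [317. 175.] ztop 32.7 rect [466.5 165.2] [29.4 17.7] long axis deg 76.0 median [470.8 176.5  35.5]
tip 0.67 [316. 177.] [466.2 162.    0. ]
330 [466.1 164.2] [10.5 30.5] 75.9
628 [466.  163.9] [20.8 31.3] 75.4
298 333 164 205
clock 35.8 pos [466.6 164.1 150. ] yaw_y -14.4 q7 -0.42 | turn units 0.02 then shift units [-0.01 -0.03  3.4 ]
```

View pics/clip2.png

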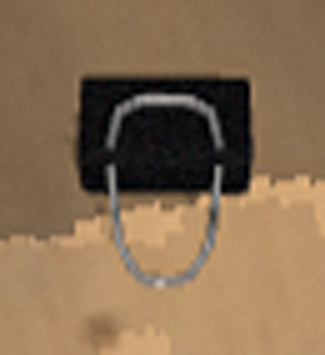

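The crop shows the clip square to the gripper, with its body centred at (165,135) and its ends facing the fingers.

Call:
jog_arm --pt "0 0 0.3 0" --pt "0 0 0.6 0" --pt "0 0 0.7 0" --pt "0 0 0.7 0" --pt "0 0 0.5 0" --pt "0 0 0.35 0" --pt "0 0 0.2 0" --pt "0 0 0.09 0" --pt "0 0 0 0" --pt "0 0 0 0" --pt "0 0 0 0"

```text
clock: 36.85
ee_pos: [466.8, 164.3, -21.1]
ee_rot: [0.79, 0.613, 0.001, 0.0]
wrist_force: [0.7, -1.0, 0.7]
gripper_width: 0.697
gripper_force: 0.0
```

Call:
jog_arm --pt "0 0 0 0" --pt "0 0 0 0" --pt "0 0 0 0" --pt "0 0 0 0" --pt "0 0 0 0" --pt "0 0 0 0" --pt "0 0 0 0" --pt "0 0 0 0" --claw 1 --squeeze 15

```text
clock: 37.65
ee_pos: [466.3, 164.1, -21.8]
ee_rot: [0.79, 0.613, 0.0, -0.0]
wrist_force: [-0.2, -0.4, 3.4]
gripper_width: 0.357
gripper_force: 15.0
```

Call:
jog_arm --pt "0 0 -0.2 0" --pt "0 0 -0.5 0" --pt "0 0 -0.7 0" --pt "0 0 -0.6 0" --pt "0 0 -0.3 -0.4" --pt "0 0 0 -0.9" --pt "0 0 0 -0.9" --pt "0 0 0 -0.9" --pt "0 0 0 -0.9" --pt "0 0 0 -0.4" --pt "0 0 0 0" --pt "0 0 0 0"

```text
clock: 38.85
ee_pos: [466.2, 164.0, 93.3]
ee_rot: [0.688, 0.726, 0.0, 0.0]
wrist_force: [0.7, -0.6, -0.4]
gripper_width: 0.364
gripper_force: 15.0
```

```bash
python3 -c "
from h import *
plan(622,78,-16,3.2)"
```

```text
clock 38.9 pos [466.2 164.   93.3] yaw_y 3.1 q7 -0.21 | turn units -0.02 then shift units [-1.89  3.01  2.19]
```

Call:
jog_arm --pt "-0.1 0.2 0 0" --pt "-0.3 0.5 0 0" --pt "-0.4 0.6 0 0" --pt "-0.4 0.6 0 0" --pt "-0.4 0.6 0 0" --pt "-0.2 0.35 0 0" --pt "-0.09 0.16 0 0" --pt "0 0 0 0" --pt "0 0 0 0"

```text
clock: 39.75
ee_pos: [620.5, 78.9, 92.8]
ee_rot: [0.687, 0.727, -0.0, -0.001]
wrist_force: [0.3, 0.2, -0.8]
gripper_width: 0.358
gripper_force: 15.0
```

```bash
python3 -c "
from h import *
plan(622,78,-16,3.2)"
```

```text
clock 39.8 pos [620.5  78.9  92.8] yaw_y 3.2 q7 -0.05 | turn units 0.0 then shift units [-0.02  0.03  2.18]
```

Call:
jog_arm --pt "0 0 0.2 0" --pt "0 0 0.5 0" --pt "0 0 0.5 0" --pt "0 0 0.5 0" --pt "0 0 0.3 0" --pt "0 0 0.15 0" --pt "0 0 0.03 0" --pt "0 0 0 0" --pt "0 0 0 0"

```text
clock: 40.65
ee_pos: [622.5, 78.1, -14.8]
ee_rot: [0.687, 0.726, 0.001, 0.001]
wrist_force: [-0.3, -0.3, -0.0]
gripper_width: 0.358
gripper_force: 15.0
```

Call:
jog_arm --pt "0 0 0 0" --pt "0 0 0 0" --pt "0 0 0 0" --pt "0 0 0 0" --pt "0 0 0 0" --claw 0

```text
clock: 41.15
ee_pos: [621.7, 78.0, -15.8]
ee_rot: [0.687, 0.726, 0.0, -0.0]
wrist_force: [0.1, -0.3, 0.2]
gripper_width: 0.498
gripper_force: 0.0
```

Call:
jog_arm --pt "0 0 -0.2 0" --pt "0 0 -0.5 0" --pt "0 0 -0.8 0" --pt "0 0 -0.8 0" --pt "0 0 -0.7 0" --pt "0 0 -0.2 0" --pt "0 0 0 0" --pt "0 0 0 0"

```text
clock: 41.95
ee_pos: [620.7, 78.0, 143.2]
ee_rot: [0.687, 0.726, -0.001, -0.001]
wrist_force: [0.2, 0.4, 0.2]
gripper_width: 0.5
gripper_force: 0.0
```

```bash
python3 look.py binder_clip w11.png;  python3 -c "
from h import *
plan(479.5,19.5,130,102.1)"
```

```text
cam at [618. 155. 316.]
binder_clip 0.85 [320. 175.] ztop 36.8 rect [622.9  89.4] [ 9.4 18.1] long axis deg 178.3 median [622.6  92.1  42.3]
tip 0.82 [324. 178.] [627.8  75.6   0. ]
clock 42.1 pos [620.5  77.8 142.3] yaw_y 3.2 q7 -0.06 | turn units 20.27 then shift units [-3.    0.55  0.26]
```

View pics/w11.png

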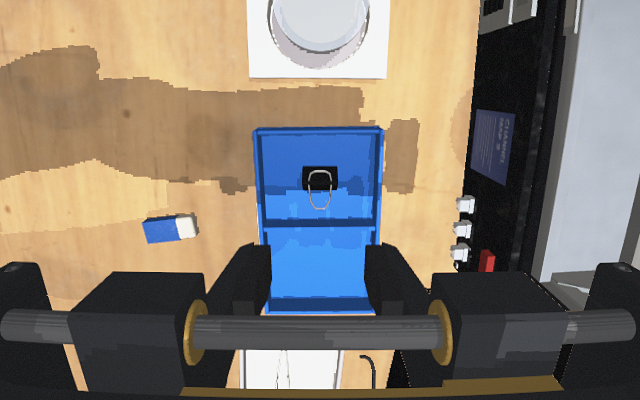

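The clip stands in the blue tray at (320,180), and the eraser is at (170,228). I'll turn and go for the eraser.

Call:
jog_arm --pt "0 0 0 0.5" --pt "0 0 0 1" --pt "0 0 0 1" --pt "0 0 0 1" --pt "0 0 0 1" --pt "0 0 0 1" --pt "0 0 0 1" --pt "0 0 0 1" --pt "0 0 0 1" --pt "0 0 0 1" --pt "0 0 0 1" --pt "0 0 0 1" --pt "0 0 0 1" --pt "0 0 0 1" --pt "0 0 0 1" --pt "0 0 0 1" --pt "0 0 0 1" --pt "0 0 0 1" --pt "0 0 0 1" --pt "0 0 0 1"

```text
clock: 44.1
ee_pos: [621.4, 78.1, 143.4]
ee_rot: [0.992, 0.13, -0.001, 0.0]
wrist_force: [-0.1, -0.0, -0.2]
gripper_width: 0.499
gripper_force: 0.0
```

Call:
jog_arm --pt "0 0 0 0.77" --pt "0 0 0 0" --pt "-0.3 0.05 0 0" --pt "-0.5 0.1 0 0" --pt "-0.6 0.1 0 0" --pt "-0.6 0.1 0 0" --pt "-0.5 0.1 0 0" --pt "-0.3 0.05 0 0" --pt "-0.2 0.05 0 0" --pt "0 0 0 0" --pt "0 0 0 0"

```text
clock: 45.2
ee_pos: [481.8, 20.0, 144.1]
ee_rot: [0.994, 0.106, 0.001, -0.0]
wrist_force: [-0.3, 0.4, 0.0]
gripper_width: 0.496
gripper_force: 0.0
```

```bash
python3 look.py eraser;  python3 -c "
from h import *
plan(479.5,19.5,-22,102.1)"
```

```text
cam at [559.  36. 317.]
eraser 0.69 [318. 181.] ztop 13.4 rect [481.2  19.1] [49.2 21.7] long axis deg 11.4 median [482.1  19.3  12.1]
tip 0.97 [321. 181.] [478.4  15.6   0. ]
clock 45.4 pos [481.8  20.1 144. ] yaw_y -77.9 q7 -0.92 | turn units 0.01 then shift units [-0.05  0.    3.32]
```

Call:
jog_arm --pt "0 0.01 0.3 0" --pt "0 0 0.6 0" --pt "0 0 0.7 0" --pt "0 0 0.6 0" --pt "0 0 0.5 0" --pt "0 0 0.35 0" --pt "0 0 0.2 0" --pt "0 0 0.1 0" --pt "0 0 0 0" --pt "0 0 0 0"

```text
clock: 46.35
ee_pos: [481.4, 19.3, -22.8]
ee_rot: [0.994, 0.105, 0.001, 0.0]
wrist_force: [0.0, -0.0, -0.0]
gripper_width: 0.497
gripper_force: 0.0
```

Call:
jog_arm --pt "0 0 0 0" --pt "0 0 0 0" --pt "0 0 0 0" --pt "0 0 0 0" --pt "0 0 0 0" --pt "0 0 0 0" --claw 1

```text
clock: 46.95
ee_pos: [481.2, 19.3, -23.0]
ee_rot: [0.994, 0.105, 0.0, -0.0]
wrist_force: [0.3, 0.9, 6.9]
gripper_width: 0.246
gripper_force: 14.9
```

Call:
jog_arm --pt "0 0 -0.2 0" --pt "0 0 -0.5 0" --pt "0 0 -0.7 0" --pt "0 0 -0.6 0" --pt "0 0 -0.3 0" --pt "0 0 0 0"

```text
clock: 47.55
ee_pos: [482.0, 19.3, 93.7]
ee_rot: [0.994, 0.105, 0.002, 0.0]
wrist_force: [0.9, -0.1, -0.7]
gripper_width: 0.247
gripper_force: 14.9
```

```bash
python3 -c "
from h import *
plan(626,-9,-17,-78)"
```

```text
clock 47.5 pos [482.   19.3  93.7] yaw_y -77.9 q7 -0.83 | turn units 0.02 then shift units [2.69 1.15 2.23]
```

Call:
jog_arm --pt "0.2 0.1 0 0" --pt "0.4 0.2 0 0" --pt "0.6 0.2 0 0" --pt "0.6 0.25 0 0" --pt "0.5 0.2 0 0" --pt "0.25 0.15 0 0" --pt "0.14 0.05 0 0" --pt "0 0 0 0" --pt "0 0 0 0"

```text
clock: 48.45
ee_pos: [623.0, -8.5, 90.9]
ee_rot: [0.994, 0.105, -0.001, -0.0]
wrist_force: [-0.1, 0.3, -0.6]
gripper_width: 0.248
gripper_force: 14.9
```

```bash
python3 -c "
from h import *
plan(626,-9,-17,-78)"; python3 look.py eraser
```

```text
clock 48.5 pos [623.   -8.5  90.9] yaw_y -77.9 q7 -0.91 | turn units 0.02 then shift units [0.06 0.02 2.16]
cam at [700.   7. 264.]
eraser 0.69 [322. 265.] ztop 127.0 rect [624.2  -8.9] [47.7 22.8] long axis deg 11.4 median [626.7  -8.4 125.9]
tip 0.69 [319. 264.] [560.9 -23.2   0. ]
```

Call:
jog_arm --pt "-0.25 -0.05 0 0" --pt "0 0 0.3 0" --pt "0 0 0.5 0" --pt "0 0 0.5 0" --pt "0 0 0.4 0" --pt "0 0 0.3 0" --pt "0 0 0.13 0" --pt "0 0 0.03 0" --pt "0 0 0 0" --pt "0 0 0 0"

```text
clock: 49.6
ee_pos: [612.5, -9.1, -15.5]
ee_rot: [0.994, 0.105, 0.001, 0.0]
wrist_force: [0.6, -0.3, 0.3]
gripper_width: 0.246
gripper_force: 14.9
```

Call:
jog_arm --pt "0 0 0 0" --pt "0 0 0 0" --pt "0 0 0 0" --pt "0 0 0 0" --pt "0 0 0 0" --claw 0.25

```text
clock: 50.1
ee_pos: [611.7, -9.0, -16.4]
ee_rot: [0.994, 0.105, 0.0, -0.0]
wrist_force: [0.3, 0.6, -0.7]
gripper_width: 0.374
gripper_force: 0.0
```

Call:
jog_arm --pt "0 0 -0.2 0" --pt "0 0 -0.5 0" --pt "0 0 -0.8 0" --pt "0 0 -0.8 0" --pt "0 0 -0.8 0" --pt "-0.3 0 -0.5 0" --pt "-0.6 0 -0.3 0" --pt "-0.8 0 0 0" --pt "-0.8 0 0 0" --pt "-0.6 0 0 0" --pt "-0.3 0 0 0" --pt "0 0 0 0" --pt "0 0 0 0" --pt "0 0 0 0"

```text
clock: 51.5
ee_pos: [447.2, -44.4, 178.8]
ee_rot: [0.994, 0.106, 0.001, 0.0]
wrist_force: [-0.9, 0.0, -0.4]
gripper_width: 0.375
gripper_force: 0.0
```

```bash
python3 a.py; python3 - <<'E'
import cv2
a=cv2.imread('pics/top0.png')[130:280,140:480]; b=cv2.imread('pics/scene0.png')[110:360,200:430]
a=cv2.resize(a,(680,300),interpolation=2);b=cv2.resize(b,None,fx=1.2,fy=1.2)
cv2.imwrite('pics/fin.png',cv2.vconcat([a,cv2.copyMakeBorder(b,0,0,0,680-b.shape[1],0)]))
E
```

```text
[447.17019623 -44.40758497 178.83407638] [[0.978, 0.21, 0.002], [0.21, -0.978, -0.0], [0.002, 0.001, -1.0]] 0.3750640829704797
top [ 455.   64. 1356.]
sample_jar 0.62 [330. 178.] med [610.  -9.  15.] ztop 20.0 rect [610.  -9.] [47. 22.] 12.0 topc [610.  -9.  18.] [[608.0, 299.0]]
sample_jar 0.59 [231. 178.] med [608. 298.  60.] ztop 64.0 rect [608. 299.] [49. 49.] 43.8 topc [609. 299.  63.] [[608.0, 299.0]]
sample_tub 0.55 [259. 177.] med [616. 214.  64.] ztop 69.0 rect [615. 213.] [63. 63.] 18.5 topc [617. 214.  67.] [[609.0, 208.0]]
sample_tub 0.37 [300. 175.] med [621.  78.  16.] ztop 25.0 rect [622.  78.] [20. 30.] 89.2 topc [621.  78.  26.] [[609.0, 208.0]]
eraser 0.58 [332. 177.] med [610.  -9.  15.] ztop 20.0 rect [610.  -9.] [47. 22.] 12.0 topc [610.  -9.  18.] [[618.0, -10.0]]
tweezers 0.64 [331. 180.] med [610.  -9.  15.] ztop 20.0 rect [611.  -9.] [50. 23.] 9.5 topc [611.  -9.  18.] [[590.0, -183.0]]
sample_rack 0.8 [244. 181.] med [599. 260.  23.] ztop 29.0 rect [611. 259.] [112. 189.] 1.8 topc [612. 256.  44.] [[610.0, 251.0]]
stationery_tray 0.93 [314. 173.] med [628.  
[... 1543 characters left out ...]
[[628.0, 275.0]]
stationery_tray 0.82 [351. 207.] med [628.  33.  13.] ztop 31.0 rect [635.  34.] [140. 191.] 4.3 topc [622.  33.  36.] [[626.0, 47.0]]
stationery_tray 0.28 [327. 182.] med [607. 172.  18.] ztop 30.0 rect [578. 137.] [383. 160.] 74.4 topc [559. 155. 115.] [[626.0, 47.0]]
instrument_tray 0.72 [380. 260.] med [ 607. -184.    6.] ztop 24.0 rect [ 608. -169.] [211. 132.] 88.5 topc [ 598. -182.   24.] [[603.0, -167.0]]
soil_beaker 0.6 [265. 138.] med [495. 446.  87.] ztop 103.0 rect [469. 377.] [694. 129.] 71.3 topc [479. 287. 205.] [[520.0, 491.0]]
mouse 0.6 [372. 321.] med [ 469. -378.   30.] ztop 42.0 rect [ 479. -361.] [110.  79.] 7.1 topc [ 480. -370.   40.] [[470.0, -368.0]]
```

View pics/fin.png

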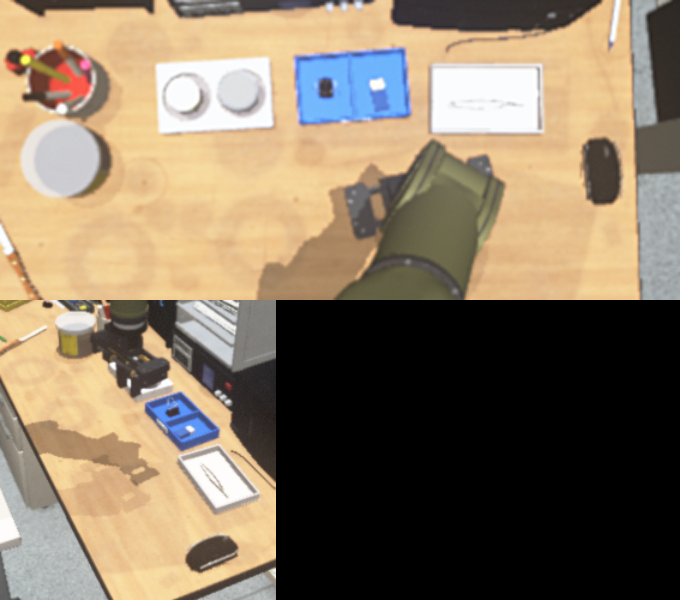

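The final view shows the jar at (184,95) and tub at (239,92) in the rack wells. The clip at (326,88) and eraser at (379,95) are in separate tray compartments, and the tweezers lie in the metal tray at (485,103). The beaker and mouse are unmoved and the arm is clear, so I'm handing in.

```bash
python3 -c "
from workcell import workorder
print(workorder.close_job())"
```

```text
the job is handed in; nothing more can be done
None
```

All five things are sorted into place (jar and tub in the rack, eraser and clip in the blue tray, tweezers in the metal tray), the soil beaker and mouse are unmoved, and the job was handed in at about 52 s with no verdict returned.

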